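Find the loaded filter canister and mount it on the pump test bench

ROBOT

A 6-joint arm with a two-finger parallel gripper is mounted at the origin on the work surface. World frame = base frame: x ahead of the robot, y to its left, z up, the work surface at z = 0. Lengths are in m, angles in rad, forces in N, time in s.
With the tool pointing down it reaches from about 0.35 to 0.95 m from the base axis. Payload 17.4 kg.
Tool frame: the origin (TCP) lies midway between the tips of the shut fingers; the grasp point (between the pads) lies 19 mm behind it; z points along the fingers, x is the direction in which the jaws open and shut, and the axes are right-handed (so a half turn about z gives the same grasp; the last joint's range is limited). The gripper opens to 93 mm and grips with 3 to 60 N. Pads are 15 mm wide; open, the fingers measure 128 mm over their backs; the gripper's body (75 mm by 188 mm) begins 65 mm behind the grasp point.
Start: joints at [-1.319, 0.116, 1.442, -0, 1.584, -0.038], TCP at [0.193, -0.647, 0.219] pointing down, gripper open.
Joint ranges: [-2.83, 2.83], [-0.83, 2.19], [0.07, 2.5], [-1.14, 4.28], [0.01, 3], [-2.97, 2.97]. Speed limits (rad/s): [1.89, 1.89, 2.22, 3.14, 3.14, 3.14].

INTERFACE

Orientations are given as a unit quaternion [w, x, y, z].
In Python, from bench import telemetry, capture, order gives the robot as it stands.
- The arm moves only by the tool servo_tool, never from a script. Its argument "motion" is a list of rows, each a list of 2 entries, a list of its own where there are three numbers: the shift along the tool's x, y, z in units of 0.2 m (1.0 is 0.2 m), then the turn about the tool's z in units of 180 degrees (1.0 is 180 degrees). In form: [[[dx, dy, dz], roll], ...]. A call has 1 to 12 rows; each row shifts and turns the commanded pose from where the row before left it, along the tool's axes as they then stand; what a row does not reach is not made up. A row lasts 1/10 s, in which the tool goes at most 50 mm and 8.59 degrees, less where a joint would pass 70% of its speed; a pose out of reach is approached as far as the arm can. A call with a number of a shift or a turn outside -1 to 1 is refused whole. A call with a gripper value outside its range is refused whole. "fingers" is the opening, from -1 (shut) to 1 (fully open), so that 0 is half open, set as the call begins (left out, the last holds). The fingers move at their own pace and stop on an object; "newtons" is the grip in N (left out, the last holds). Time passes only in rows, so rows that do not move let the fingers close. It gives the time, the measured TCP pose, the force and the opening at its end, in the units of the state.
- telemetry.get_state(): the state, without advancing time (a new reading comes with each control period).
- capture(name): name is "scene" or "top" or "wrist"; returns a dict with "img" (384x512x3 uint8, red, green, blue), "z_map" (384x512 float32, m along the optical axis (not along the pixel's ray), 0 where there is no reading), "fx", "fy", "cx", "cy" (pixels), "k1" (the pictures are not rectified: a ray, as slopes to the right and down, at radius r is drawn at 1 + k1 r^2 times it, then the intrinsics apply), "view" (4x4, takes a point from world to camera coordinates); the wrist camera has in their place "hand_eye" (4x4, takes a point from camera to tool coordinates, whose origin is the TCP and whose axes are the tool frame's). Camera axes: x right, y up, looking along -z (the intrinsics and any distortion apply to the point x, -y, -z); pixel columns grow to the right and rows downward; lengths in m; the calibration is good to about 2 mm. A picture is of the moment at which its call begins: read the wrist's pose just before it.
- order.sign_off(): hands the job in, once; it reports no verdict.
The state is a dict: "t": time; "joint_positions": joint angles; "qd": joint speeds; "joint_torque": joint torques, N m; "eef_pos": TCP position; "eef_rot": TCP orientation; "contact_force": force on the tool from outside, world axes, zero at the start; "moment": the same for the moment, N m; "gripper_width": finger opening in m.
Only numpy, scipy, OpenCV 4.12 (cv2) and the standard library are available. Lean on these libraries where they do the work, as an engineer would, in place of code of your own. Each camera call takes 0.05 s, during which the arm holds its last target.

TASK

Two closed filter canisters stand on the blue and the orange pad of the grey rack; one is empty and the other, heavier, holds its filter element. First lift the one on the blue pad well clear, hold it a moment to feel its weight and set it back on its pad, then lift the one on the orange pad in the same way. Lower the heavier one upright into the green-rimmed round mount before letting it go, and leave the lighter one standing on its own pad; never tip a canister over.

Things in the scene. Friction and masses are not known exactly. Their poses are not given: they have to be found in the camera images.
- canister_a_mid (a point): one of two closed filter canisters, alike to look at: upright plain aluminium cylinder, 50 mm in diameter, with a black cap of 46 mm diameter on top; 80 mm tall over all (plain metal wall up to 66 mm above its foot, cap above that). The point is on its axis, half-way up (40 mm above its foot); z along the axis. It stands on either the blue or the orange pad of the rack. One canister weighs 0.3 to 0.45 kg and the other 0.64 to 0.82 kg; which one does not show.
- canister_b_mid (a point): one of two closed filter canisters, alike to look at: upright plain aluminium cylinder, 50 mm in diameter, with a black cap of 46 mm diameter on top; 80 mm tall over all (plain metal wall up to 66 mm above its foot, cap above that). The point is on its axis, half-way up (40 mm above its foot); z along the axis. It stands on either the blue or the orange pad of the rack. One canister weighs 0.3 to 0.45 kg and the other 0.64 to 0.82 kg; which one does not show.
- rack: fixed grey plate 90 x 230 mm (x, y), 12 mm thick, lying on the bench, with two round pads of 72 mm diameter whose flat tops are 15 mm above its origin: the blue pad is centred 75 mm from the origin along the rack's own +y, the orange pad 75 mm along its -y. Origin: centre of the underside, on the bench top. A standing canister's mid point is 55 mm above it.
- mount: fixed round mount with a green raised rim and a steel floor, lying on the bench: 110 mm outer diameter; flat floor 86 mm in diameter, 12 mm above the bench; rim 12 mm wide and 6 mm higher than the floor. Origin: centre of the underside, on the bench top. A canister standing in it has its mid point 52 mm above the origin.
Mind the look-alikes: they are no part of the job. Leave any purple or yellow look-alike of the part that bears canister_a_mid alone.

How it is judged:
On the way, in this order (a step that is already met when the one before it is completed fails the run):
1. the canister from the blue pad is held in the air, at least 30 mm up, while the other stands on the orange pad (((z of canister_a_mid in the frame of rack above 0.085 m and contact force between the fingers and canister_a above 0.5 N and y of canister_b_mid in the frame of rack between -0.1 and -0.05 m and x of canister_b_mid in the frame of rack between -0.025 and 0.025 m and z of canister_b_mid in the frame of rack below 0.06 m) or (z of canister_b_mid in the frame of rack above 0.085 m and contact force between the fingers and canister_b above 0.5 N and y of canister_a_mid in the frame of rack between -0.1 and -0.05 m and x of canister_a_mid in the frame of rack between -0.025 and 0.025 m and z of canister_a_mid in the frame of rack below 0.06 m))), for 0.2 s.
2. the canister from the orange pad is held in the air, at least 30 mm up, while the other stands on the blue pad (((z of canister_a_mid in the frame of rack above 0.085 m and contact force between the fingers and canister_a above 0.5 N and y of canister_b_mid in the frame of rack between 0.05 and 0.1 m and x of canister_b_mid in the frame of rack between -0.025 and 0.025 m and z of canister_b_mid in the frame of rack below 0.06 m) or (z of canister_b_mid in the frame of rack above 0.085 m and contact force between the fingers and canister_b above 0.5 N and y of canister_a_mid in the frame of rack between 0.05 and 0.1 m and x of canister_a_mid in the frame of rack between -0.025 and 0.025 m and z of canister_a_mid in the frame of rack below 0.06 m))), for 0.2 s.
3. a canister is lowered into the mount while still held (within 8 mm of its floor) (((horizontal distance between canister_a_mid and mount below 0.019 m and angle between canister_a_mid's own z axis and vertical below 0.12 rad and z of canister_a_mid in the frame of mount below 0.06 m and contact force between the fingers and canister_a above 0.5 N) or (horizontal distance between canister_b_mid and mount below 0.019 m and angle between canister_b_mid's own z axis and vertical below 0.12 rad and z of canister_b_mid in the frame of mount below 0.06 m and contact force between the fingers and canister_b above 0.5 N))), for 0.02 s.
At the end, for the whole second after the job is handed in: The heavier canister stands upright (within 7 degrees) and still on the floor of the mount, its weight resting on it (over 5.3 N), inside its rim (axis within 19 mm of the mount's centre); the lighter stands upright and still on its own pad, within 25 mm of where it began (((horizontal distance between canister_a_mid and mount below 0.019 m and angle between each of canister_a_mid, canister_b_mid's own z axis and vertical below 0.12 rad and z of canister_a_mid in the frame of mount below 0.055 m and contact force between canister_a and mount above 5.3 N and linear speed of each of canister_a, canister_b below 0.02 m/s and distance of canister_b_mid from where it was at the start of the episode below 0.025 m) or (horizontal distance between canister_b_mid and mount below 0.019 m and angle between each of canister_b_mid, canister_a_mid's own z axis and vertical below 0.12 rad and z of canister_b_mid in the frame of mount below 0.055 m and contact force between canister_b and mount above 5.3 N and linear speed of each of canister_b, canister_a below 0.02 m/s and distance of canister_a_mid from where it was at the start of the episode below 0.025 m))); the robot touches nothing.
It fails at once if a canister is tipped over (more than 40 degrees) (angle between any of canister_a_mid, canister_b_mid's own z axis and vertical above 0.7 rad).
It also fails if it takes over 72 s, if anything falls off the work surface, if the arm or the gripper's body presses on something with over 40 N, if the wrist force passes 120 N, or if a joint passes its speed limit or range.

## Working session

There is one attempt and no reset: what is moved stays moved. The work goes in short steps, Python scripts to look and compute and a tool call to move; the robot and the scene stay as the last step left them, time stands still between calls to the robot, and variables do not carry over. Pictures are saved under pics/ and viewed, and the job is handed in when it is done.

Besides the shell and the picture viewer there is one more tool, called after ">>>" by a JSON object that holds its "name" and its "arguments", one argument or row to a line. servo_tool: Moves the arm, as the interface text tells. Shifts and turns lie within -1 to 1; 1 stands for 0.2 m of shift or 180 degrees of turn. Its arguments: {"type":"object","properties":{"motion":{"type":"array","items":{"type":"array"}},"fingers":{"type":"number"},"newtons":{"type":"number"}},"required":["motion"]}

```bash
ls; mkdir -p pics; python3 - <<'E'
from bench import telemetry, capture
import cv2,numpy as np
s=telemetry.get_state();print(s)
for n in("scene","top"):
    c=capture(n);cv2.imwrite(f"pics/{n}0.png",c["img"][:,:,::-1]);np.savez(f"{n}0.npz",**c)
    print({k:c[k] for k in c if k not in("img","z_map")})
E
```

```text
pics
{'t': 0.0, 'joint_positions': array([-1.31873607e+00,  1.16489509e-01,  1.44230394e+00, -4.41202377e-05,
        1.58401984e+00, -3.78375712e-02]), 'qd': array([-3.44122584e-04, -7.19993715e-04, -3.30577030e-04, -1.41076664e-03,
        1.75978546e-03,  1.53673470e-05]), 'joint_torque': array([ 3.00195406e-04, -7.21261811e+01, -6.22611952e+01,  7.79863796e-02,
        2.38069484e-02, -1.00336320e-04]), 'eef_pos': array([ 0.19284959, -0.64662889,  0.2178788 ]), 'eef_rot': array([-3.65774383e-04,  8.01827070e-01, -5.97555835e-01, -4.89064102e-04]), 'contact_force': array([ 0.38938088,  0.06192486, -0.03410581]), 'moment': array([0.02986438, 0.0156987 , 0.03852091]), 'gripper_width': 0.0931839764720558}
{'fx': 479.84294247755304, 'fy': 479.84294247755304, 'cx': 254.56494999497014, 'cy': 191.55085706644363, 'k1': -0.18976695725828754, 'view': array([[-0.66249036,  0.74896441, -0.01260289,  0.34170568],
       [-0.62793264, -0.54610204,  0.55450262,  0.34178885],
       [ 0.40842027,  0.37526641,  0.83208654, -0.99150267],
       [ 0.        ,  0.        ,  0.        ,  1.        ]])}
{'fx': 439.1514441098049, 'fy': 439.1514441098049, 'cx': 258.0361012050139, 'cy': 186.71060975142595, 'k1': -0.053887186864074246, 'view': array([[ 0.0258821 , -0.99936489,  0.02449367, -0.00775473],
       [ 0.99022508,  0.02898926,  0.13643283, -0.5643445 ],
       [-0.13705624,  0.02072308,  0.99034648, -0.7349627 ],
       [ 0.        ,  0.        ,  0.        ,  1.        ]])}
```

View pics/scene0.png

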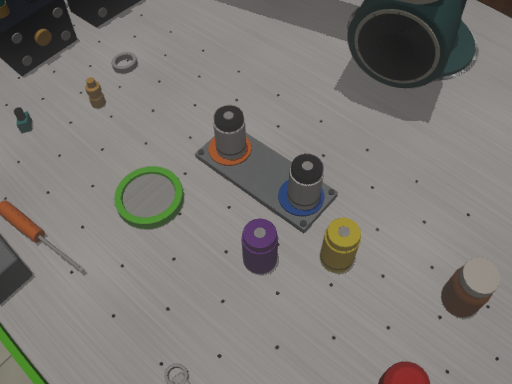

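View pics/top0.png

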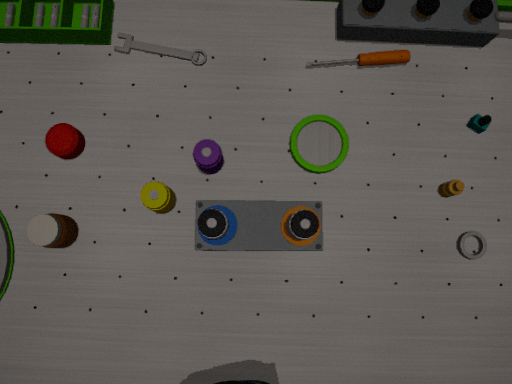

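The top view shows the blue-pad canister cap at (212,223), the orange-pad one at (303,224) and the green mount at (319,144). The purple (208,155) and yellow (156,196) look-alikes stand off the rack, so they are to be left alone. Next I measure.

```bash
cat > h.py <<'E'
import numpy as np,cv2
def und(c,u,v):
    K=np.array([[c["fx"],0,c["cx"]],[0,c["fy"],c["cy"]],[0,0,1]],float)
    p=cv2.undistortPoints(np.array([[[u,v]]],float),K,np.array([float(c["k1"]),0,0,0]))
    return p[0,0]
def cast(c,u,v,z):
    x,y=und(c,u,v);V=np.array(c["view"]);R=V[:3,:3];o=-R.T@V[:3,3];d=R.T@np.array([x,-y,-1])
    return o+d*(z-o[2])/d[2]
def castmany(c,cnt,z): return np.array([cast(c,u,v,z)[:2] for u,v in cnt.reshape(-1,2)])
def big(m):
    cs,_=cv2.findContours(m.astype(np.uint8),cv2.RETR_EXTERNAL,cv2.CHAIN_APPROX_NONE)
    return sorted(cs,key=cv2.contourArea)[::-1]
E
python3 - <<'E'
from h import *
for n in("top","scene"):
    c=dict(np.load(n+"0.npz"));im=c["img"];hsv=cv2.cvtColor(im,cv2.COLOR_RGB2HSV);H,S,V=cv2.split(hsv)
    def circ(m,z,nm,k=1):
        for q in big(m)[:k]:
            P=castmany(c,q,z).astype(np.float32);(x,y),r=cv2.minEnclosingCircle(P)
            M=cv2.moments(q);print(n,nm,"px",round(M['m10']/M['m00']),round(M['m01']/M['m00']),"xy",round(x,4),round(y,4),"r",round(r,4))
    reg=np.zeros(H.shape,bool)
    if n=="top": reg[100:300,110:360]=1
    else: reg[90:290,90:370]=1
    circ((H>50)&(H<70)&(S>150)&reg,.018,"mount")
    circ((H>105)&(H<125)&(S>130)&reg,.015,"blue")
    circ((H>5)&(H<18)&(S>150)&reg,.015,"orange")
    circ((H>24)&(H<34)&(S>150)&reg,.08,"yellow")
    circ((H>130)&(H<155)&(S>80)&reg,.08,"purple")
    circ((V<50)&reg,.095,"caps",2)
    cr={"top":im[120:260,130:360],"scene":im[90:240,180:370]}[n]
    cv2.imwrite(f"pics/{n}_crop.png",cv2.resize(cr,None,fx=3,fy=3)[:,:,::-1])
E
```

```text
Traceback (most recent call last):
ZeroDivisionError: float division by zero
```

```bash
cat > m.py <<'E'
from h import *
for n in("top","scene"):
    c=dict(np.load(n+"0.npz"));im=c["img"];hsv=cv2.cvtColor(im,cv2.COLOR_RGB2HSV);H,S,V=cv2.split(hsv)
    pts={"top":[(293,144),(232,225),(285,235),(156,190),(210,146),(220,215),(310,218)],"scene":[(118,200),(315,205),(245,155),(342,250),(260,255),(305,175),(230,125)]}[n]
    print([tuple(int(t) for t in hsv[v,u]) for u,v in pts])
    def circ(m,z,nm,k=1):
        for q in big(m)[:k]:
            P=castmany(c,q,z).astype(np.float32);(x,y),r=cv2.minEnclosingCircle(P)
            print(n,nm,"px",q.reshape(-1,2).mean(0).round(),"xy",round(x,4),round(y,4),"r",round(r,4))
    reg=np.zeros(H.shape,bool)
    if n=="top": reg[100:300,110:360]=1
    else: reg[90:290,90:370]=1
    circ((H>45)&(H<75)&(S>120)&reg,.018,"mount")
    circ((H>100)&(H<125)&(S>130)&reg,.015,"blue")
    circ((H>5)&(H<18)&(S>150)&reg,.015,"orange")
    circ((H>24)&(H<34)&(S>150)&reg,.08,"yellow")
    circ((H>130)&(H<155)&(S>80)&reg,.08,"purple")
    circ((V<50)&reg,.095,"caps",2)
    cr={"top":im[120:260,130:360],"scene":im[90:240,180:370]}[n]
    cv2.imwrite(f"pics/{n}_crop.png",cv2.resize(cr,None,fx=3,fy=3)[:,:,::-1])
E
python3 m.py
```

```text
[(46, 253, 114), (109, 202, 96), (16, 229, 118), (28, 163, 111), (140, 159, 80), (168, 67, 19), (150, 17, 15)]
top mount px [318. 144.] xy 0.6517 -0.1022 r 0.0557
top blue px [219. 225.] xy 0.4967 0.0793 r 0.0358
top orange px [300. 226.] xy 0.4996 -0.0707 r 0.0359
top yellow px [156. 196.] xy 0.5374 0.1782 r 0.0269
top purple px [208. 156.] xy 0.6081 0.0931 r 0.0301
top caps px [211. 223.] xy 0.4961 0.0828 r 0.0232
top caps px [304. 224.] xy 0.4984 -0.0673 r 0.0228
[(51, 155, 138), (109, 38, 74), (11, 176, 148), (23, 127, 92), (139, 63, 65), (0, 11, 47), (10, 14, 53)]
scene mount px [148. 195.] xy 0.654 -0.1011 r 0.0544
scene blue px [300. 202.] xy 0.4974 0.0801 r 0.0353
scene orange px [231. 153.] xy 0.5004 -0.0689 r 0.0355
scene yellow px [344. 232.] xy 0.5417 0.1828 r 0.0219
scene purple px [259. 237.] xy 0.6198 0.102 r 0.0268
scene caps px [306. 169.] xy 0.5015 0.0867 r 0.0249
scene caps px [230. 127.] xy 0.5098 -0.0544 r 0.0198
```

View pics/top_crop.png

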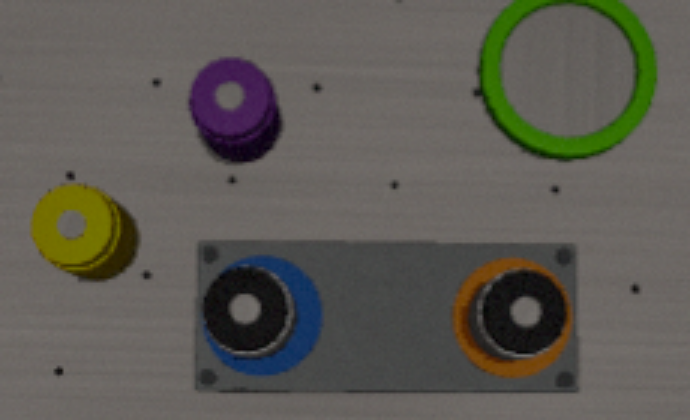

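The crop confirms that the plain aluminium, black-capped canisters on the pads are the targets: blue at (0.497, 0.083), orange at (0.499, -0.067). The mount is at about (0.653, -0.102). I'll first turn the tool so that its x lies along world x.

>>> {"name": "servo_tool", "arguments": {
  "motion": [
    [[0,0,0],-0.0453],
    [[0,0,0],-0.0453],
    [[0,0,0],-0.0453],
    [[0,0,0],-0.0453],
    [[0,0,0],-0.0453],
    [[0,0,0],-0.0453],
    [[0,0,0],-0.0453],
    [[0,0,0],-0.0453],
    [[0,0,0],-0.0453],
    [[0,0,0],0]
  ],
  "fingers": 1,
  "newtons": 40
}}

```text
t: 1.1
eef_pos: [0.1929, -0.6467, 0.2182]
eef_rot: [-0.0, 1.0, 0.001, -0.0]
contact_force: [-0.1, -0.2, 1.3]
gripper_width: 0.0931
```

>>> {"name": "servo_tool", "arguments": {
  "motion": [
    [[0.076,-0.18,0],0],
    [[0.076,-0.18,0],0],
    [[0.076,-0.18,0],0],
    [[0.076,-0.18,0],0],
    [[0.076,-0.18,0],0],
    [[0.076,-0.18,0],0],
    [[0.076,-0.18,0],0],
    [[0.076,-0.18,0],0],
    [[0.076,-0.18,0],0],
    [[0.076,-0.18,0],0],
    [[0.076,-0.18,0],0],
    [[0.076,-0.18,0],0]
  ]
}}

```text
t: 2.3
eef_pos: [0.3755, -0.2134, 0.2187]
eef_rot: [0.0, 1.0, -0.003, 0.0]
contact_force: [1.4, -1.2, -0.1]
gripper_width: 0.0929
```

>>> {"name": "servo_tool", "arguments": {
  "motion": [
    [[0.076,-0.18,0],0],
    [[0.076,-0.18,0],0],
    [[0.076,-0.18,0],0],
    [[0.076,-0.18,0],0],
    [[0.076,-0.18,0],0],
    [[0.076,-0.18,0],0],
    [[0.076,-0.18,0],0],
    [[0.05,-0.1,0],0],
    [[0,0,0],0],
    [[0,0,0],0]
  ]
}}

```text
t: 3.3
eef_pos: [0.4917, 0.0572, 0.2184]
eef_rot: [0.0, 1.0, -0.001, -0.0]
contact_force: [-0.7, 0.1, -0.6]
gripper_width: 0.0929
```

Wrist picture before descending.

```bash
cat > w.py <<'E'
import sys
from bench import telemetry, capture
from h import *
from scipy.spatial.transform import Rotation as Ro
def wrist(nm):
    s=telemetry.get_state();c=capture("wrist");q=s["eef_rot"];R=Ro.from_quat([q[1],q[2],q[3],q[0]]).as_matrix()
    T=np.eye(4);T[:3,:3]=R;T[:3,3]=s["eef_pos"]
    c["view"]=np.linalg.inv(T@np.array(c["hand_eye"]))
    cv2.imwrite(f"pics/{nm}.png",c["img"][:,:,::-1]);return s,c
if __name__=="__main__":
    s,c=wrist(sys.argv[1]);print(s["eef_pos"],s["contact_force"])
    hsv=cv2.cvtColor(c["img"],cv2.COLOR_RGB2HSV);H,S,V=cv2.split(hsv)
    for nm,m,z in(("cap",V<45,.095),("blue",(H>100)&(H<125)&(S>130),.015),("orange",(H>5)&(H<18)&(S>150),.015),("green",(H>45)&(H<75)&(S>120),.018)):
        for q in big(m)[:3]:
            if cv2.contourArea(q)<300: continue
            (x,y),r=cv2.minEnclosingCircle(castmany(c,q,z).astype(np.float32))
            print(nm,q.reshape(-1,2).mean(0).round(),round(x,4),round(y,4),round(r,4))
E
python3 w.py w1
```

```text
[0.49165198 0.05722546 0.21837189] [-0.70810594  0.09189614 -0.56536508]
cap [ 42. 336.] 0.2601 -0.1067 0.0821
cap [478. 342.] 0.7155 -0.1125 0.0725
cap [141. 299.] 0.3709 -0.0623 0.017
blue [263. 129.] 0.4973 0.079 0.0346
orange [266. 256.] 0.5004 -0.0707 0.0352
green [416. 267.] 0.6783 -0.0786 0.0417
green [353. 295.] 0.6151 -0.1094 0.0307
```

View pics/w1.png

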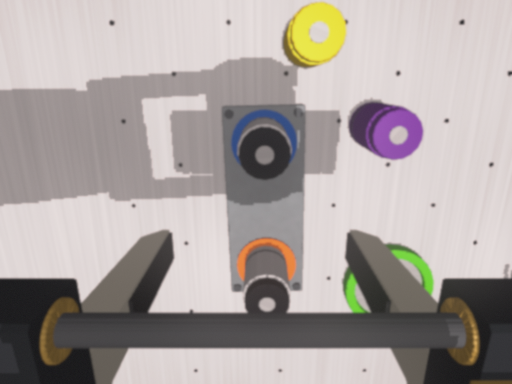

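The wrist view shows the blue-pad canister's cap at (264,154) and the orange one's at (267,298), with purple at (393,132) and yellow at (317,32).

```bash
python3 - <<'E'
from w import *
s,c=wrist("w1b")
for u,v in((264.5,154.5),(267,303)): print(cast(c,u,v,.095))
hsv=cv2.cvtColor(c["img"],cv2.COLOR_RGB2HSV)[...,2]
m=np.zeros(hsv.shape,bool);m[120:185,225:305]=hsv[120:185,225:305]<75
q=big(m)[0];print(cv2.contourArea(q),cv2.minEnclosingCircle(castmany(c,q,.095).astype(np.float32)))
E
```

```text
[0.49711194 0.08165949 0.095     ]
[ 0.49995999 -0.06866885  0.095     ]
1983.0 ((0.4969463348388672, 0.08286666870117188), 0.022654486820101738)
```

>>> {"name": "servo_tool", "arguments": {
  "motion": [
    [[0.0265,-0.1265,0],0],
    [[0,0,0],0],
    [[0,0,0.15],0],
    [[0,0,0.15],0],
    [[0,0,0.15],0],
    [[0,0,0.15],0],
    [[0,0,0.12],0],
    [[0,0,0.1],0],
    [[0,0,0.067],0],
    [[0,0,0],0],
    [[0,0,0],0]
  ]
}}

```text
t: 4.5
eef_pos: [0.4974, 0.082, 0.042]
eef_rot: [-0.0, 1.0, -0.0, 0.0]
contact_force: [0.5, -0.1, -0.1]
gripper_width: 0.0931
```

>>> {"name": "servo_tool", "arguments": {
  "motion": [
    [[0,0,0],0],
    [[0,0,0],0],
    [[0,0,0],0],
    [[0,0,0],0],
    [[0,0,0],0],
    [[0,0,0],0],
    [[0,0,0],0],
    [[0,0,0],0],
    [[0,0,0],0],
    [[0,0,0],0]
  ],
  "fingers": -1,
  "newtons": 45
}}

```text
t: 5.5
eef_pos: [0.4969, 0.0824, 0.0413]
eef_rot: [-0.0, 1.0, -0.0, -0.0]
contact_force: [-5.6, -0.4, 5.0]
gripper_width: 0.0495
```

>>> {"name": "servo_tool", "arguments": {
  "motion": [
    [[0,0,-0.05],0],
    [[0,0,-0.05],0],
    [[0,0,-0.05],0],
    [[0,0,-0.05],0],
    [[0,0,-0.05],0],
    [[0,0,-0.05],0],
    [[0,0,0],0],
    [[0,0,0],0],
    [[0,0,0],0],
    [[0,0,0],0],
    [[0,0,0],0],
    [[0,0,0],0]
  ]
}}

```text
t: 6.7
eef_pos: [0.497, 0.0824, 0.1011]
eef_rot: [0.0, 1.0, -0.0, -0.0]
contact_force: [0.3, -0.3, -7.3]
gripper_width: 0.0493
```

```bash
cat > f.py <<'E'
import sys
from w import *
F=[];T=[]
for i in range(8):
    s=telemetry.get_state();F.append(s["contact_force"]);T.append(s["joint_torque"]);c=capture("scene")
print(s["t"],s["eef_pos"],s["gripper_width"],"F",np.mean(F,0).round(2),np.std(F,0).round(2),"tau",np.mean(T,0).round(2))
cv2.imwrite(f"pics/{sys.argv[1]}.png",c["img"][:,:,::-1])
E
python3 f.py liftA
```

```text
7.05 [0.49711162 0.08240227 0.10126723] 0.0495524805267128 F [-0.04 -0.18 -7.32] [0.35 0.44 0.46] tau [-0.000e+00 -4.602e+01 -6.418e+01  7.000e-02  1.000e-02  0.000e+00]
```

View pics/liftA.png

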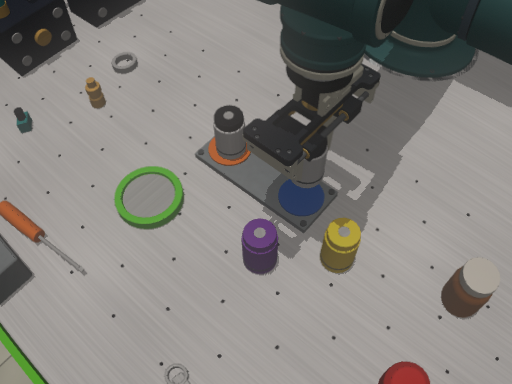

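The canister is clear of the blue pad (pad visible at (301,196)) and it pulls 7.3 N, or about 0.75 kg, so it looks heavy. I'll set it back.

>>> {"name": "servo_tool", "arguments": {
  "motion": [
    [[0,0,0.06],0],
    [[0,0,0.06],0],
    [[0,0,0.06],0],
    [[0,0,0.05],0],
    [[0,0,0.03],0],
    [[0,0,0.02],0],
    [[0,0,0.01],0],
    [[0,0,0.01],0],
    [[0,0,0],0],
    [[0,0,0],0],
    [[0,0,0],0]
  ]
}}

```text
t: 8.2
eef_pos: [0.4972, 0.0824, 0.0415]
eef_rot: [-0.0, 1.0, -0.0, 0.0]
contact_force: [0.5, 0.7, -7.6]
gripper_width: 0.0493
```

>>> {"name": "servo_tool", "arguments": {
  "motion": [
    [[0,0,0.003],0],
    [[0,0,0.003],0],
    [[0,0,0],0],
    [[0,0,0],0]
  ]
}}

```text
t: 8.6
eef_pos: [0.4973, 0.0824, 0.0413]
eef_rot: [-0.0, 1.0, -0.0, 0.0]
contact_force: [-8.6, -1.8, 9.2]
gripper_width: 0.0496
```

Contact with the pad. Now release and rise.

>>> {"name": "servo_tool", "arguments": {
  "motion": [
    [[0,0,0],0],
    [[0,0,0],0],
    [[0,0,0],0],
    [[0,0,0],0],
    [[0,0,0],0],
    [[0,0,0],0],
    [[0,0,0],0],
    [[0,0,0],0]
  ],
  "fingers": 1
}}

```text
t: 9.4
eef_pos: [0.4971, 0.0824, 0.04]
eef_rot: [0.0, 1.0, -0.0, -0.0]
contact_force: [-0.2, 0.0, 0.7]
gripper_width: 0.0924
```

>>> {"name": "servo_tool", "arguments": {
  "motion": [
    [[0,0,-0.08],0],
    [[0,0,-0.12],0],
    [[0,0,-0.15],0],
    [[0,0,-0.15],0],
    [[0,0,-0.15],0],
    [[0,0,-0.1],0],
    [[0,0,0],0],
    [[0,0,0],0]
  ]
}}

```text
t: 10.2
eef_pos: [0.4971, 0.0824, 0.1906]
eef_rot: [-0.0, 1.0, -0.0, 0.0]
contact_force: [-0.1, 0.5, -0.6]
gripper_width: 0.0928
```

```bash
python3 - <<'E'
from w import *
s,c=wrist("w2");print(s["t"],s["eef_pos"],s["contact_force"])
np.savez("w2.npz",**c)
E
```

```text
10.2 [0.49710053 0.08237652 0.19060299] [-0.05949745  0.53448487 -0.56265395]
```

View pics/w2.png

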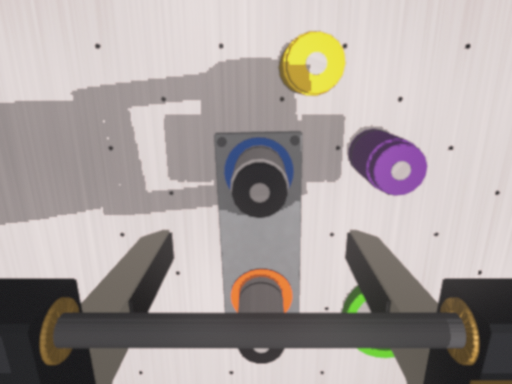

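The blue canister stands upright on its pad, cap at (259,190). On to the orange one.

>>> {"name": "servo_tool", "arguments": {
  "motion": [
    [[0.01,0.1525,0],0],
    [[0,0.2,0],0],
    [[0,0.2,0],0],
    [[0,0.15,0],0],
    [[0,0.05,0],0],
    [[0,0,0],0],
    [[0,0,0],0]
  ]
}}

```text
t: 10.95
eef_pos: [0.4989, -0.0674, 0.1895]
eef_rot: [-0.0, 1.0, -0.0, -0.0]
contact_force: [0.3, 0.3, 0.1]
gripper_width: 0.093
```

```bash
python3 - <<'E'
from w import *
s=telemetry.get_state();print(s["eef_pos"])
c=capture("top");cv2.imwrite("pics/t2.png",c["img"][:,:,::-1])
s,c=wrist("w3")
E
```

```text
[ 0.49894538 -0.06737025  0.1895236 ]
```

View pics/w3.png

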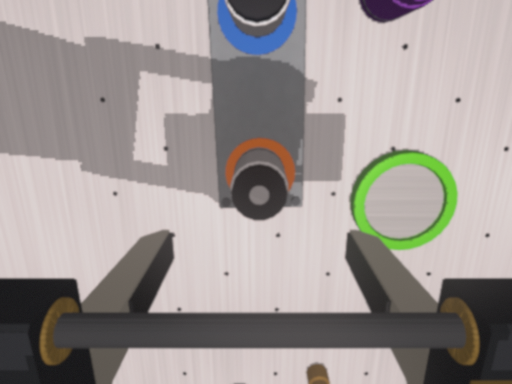

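The cap at (259,191) sits at the same place in the image as when aligned over blue, so I descend.

>>> {"name": "servo_tool", "arguments": {
  "motion": [
    [[0,0,0.15],0],
    [[0,0,0.15],0],
    [[0,0,0.15],0],
    [[0,0,0.12],0],
    [[0,0,0.1],0],
    [[0,0,0.07],0],
    [[0,0,0],0],
    [[0,0,0],0]
  ]
}}

```text
t: 11.85
eef_pos: [0.4994, -0.0678, 0.0427]
eef_rot: [0.0, 1.0, 0.0, 0.0]
contact_force: [0.3, 0.6, 0.5]
gripper_width: 0.0931
```

>>> {"name": "servo_tool", "arguments": {
  "motion": [
    [[0,0,0],0],
    [[0,0,0],0],
    [[0,0,0],0],
    [[0,0,0],0],
    [[0,0,0],0],
    [[0,0,0],0],
    [[0,0,0],0],
    [[0,0,0],0],
    [[0,0,0],0],
    [[0,0,0],0]
  ],
  "fingers": -1
}}

```text
t: 12.85
eef_pos: [0.499, -0.0681, 0.0421]
eef_rot: [0.0, 1.0, -0.0, -0.0]
contact_force: [-0.8, -1.3, 2.5]
gripper_width: 0.0494
```

>>> {"name": "servo_tool", "arguments": {
  "motion": [
    [[0,0,-0.05],0],
    [[0,0,-0.05],0],
    [[0,0,-0.05],0],
    [[0,0,-0.05],0],
    [[0,0,-0.05],0],
    [[0,0,-0.05],0],
    [[0,0,0],0],
    [[0,0,0],0],
    [[0,0,0],0],
    [[0,0,0],0],
    [[0,0,0],0],
    [[0,0,0],0]
  ]
}}

```text
t: 14.05
eef_pos: [0.499, -0.0681, 0.1018]
eef_rot: [-0.0, 1.0, -0.0, -0.0]
contact_force: [0.5, 0.1, -3.4]
gripper_width: 0.0492
```

```bash
python3 f.py liftB
```

```text
14.4 [ 0.49909765 -0.06813054  0.10205577] 0.049426626828196006 F [-0.23 -0.04 -3.73] [0.7  0.4  0.45] tau [-0.000e+00 -4.425e+01 -6.217e+01  7.000e-02  3.000e-02 -0.000e+00]
```

View pics/liftB.png

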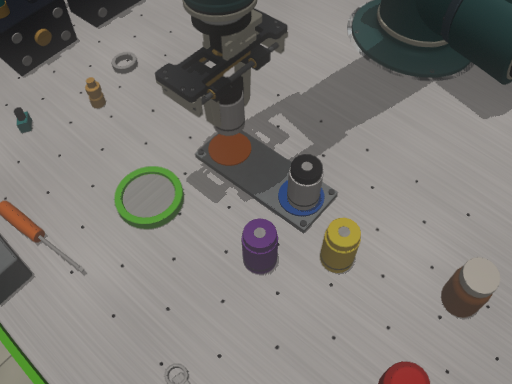

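The orange canister is held clear of its pad at (230,148) and weighs 3.7 N (about 0.38 kg), so it is the lighter one. The blue canister (7.3 N) goes to the mount. I'll set this one back.

>>> {"name": "servo_tool", "arguments": {
  "motion": [
    [[0,0,0.06],0],
    [[0,0,0.06],0],
    [[0,0,0.06],0],
    [[0,0,0.05],0],
    [[0,0,0.03],0],
    [[0,0,0.02],0],
    [[0,0,0.01],0],
    [[0,0,0.01],0],
    [[0,0,0.003],0],
    [[0,0,0],0],
    [[0,0,0],0]
  ]
}}

```text
t: 15.55
eef_pos: [0.4993, -0.0682, 0.0421]
eef_rot: [0.0, 1.0, -0.0, 0.0]
contact_force: [-3.9, 0.5, 6.0]
gripper_width: 0.0491
```

>>> {"name": "servo_tool", "arguments": {
  "motion": [
    [[0,0,0],0],
    [[0,0,0],0],
    [[0,0,0],0],
    [[0,0,0],0],
    [[0,0,0],0],
    [[0,0,0],0],
    [[0,0,0],0],
    [[0,0,0],0]
  ],
  "fingers": 1
}}

```text
t: 16.35
eef_pos: [0.4991, -0.0681, 0.0414]
eef_rot: [0.0, 1.0, -0.0, 0.0]
contact_force: [-0.2, 0.0, 0.4]
gripper_width: 0.0932
```

>>> {"name": "servo_tool", "arguments": {
  "motion": [
    [[0,0,-0.08],0],
    [[0,0,-0.12],0],
    [[0,0,-0.15],0],
    [[0,0,-0.15],0],
    [[0,0,-0.15],0],
    [[0,0,-0.1],0],
    [[0,0,0],0],
    [[0,0,0],0]
  ]
}}

```text
t: 17.15
eef_pos: [0.4991, -0.0681, 0.192]
eef_rot: [0.0, 1.0, -0.0, 0.0]
contact_force: [0.5, -0.7, -0.5]
gripper_width: 0.093
```

>>> {"name": "servo_tool", "arguments": {
  "motion": [
    [[-0.01,-0.1525,0],0],
    [[0,-0.2,0],0],
    [[0,-0.2,0],0],
    [[0,-0.15,0],0],
    [[0,-0.05,0],0],
    [[0,0,0],0],
    [[0,0,0],0]
  ]
}}

```text
t: 17.85
eef_pos: [0.497, 0.0817, 0.1909]
eef_rot: [0.0, 1.0, -0.0, -0.0]
contact_force: [-0.2, 0.4, 0.6]
gripper_width: 0.0926
```

```bash
python3 - <<'E'
from w import *
s,c=wrist("w4");print(s["t"],s["eef_pos"])
E
```

```text
17.85 [0.49695948 0.081679   0.19092763]
```

View pics/w4.png

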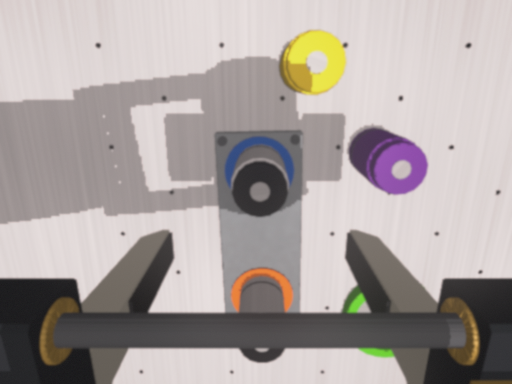

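Both canisters stand, and the tool is aligned over blue (cap at (259,190)). Descend, grip and lift 140 mm.

>>> {"name": "servo_tool", "arguments": {
  "motion": [
    [[0,-0.002,0.15],0],
    [[0,0,0.15],0],
    [[0,0,0.15],0],
    [[0,0,0.12],0],
    [[0,0,0.1],0],
    [[0,0,0.077],0],
    [[0,0,0],0],
    [[0,0,0],0]
  ]
}}

```text
t: 18.7
eef_pos: [0.4974, 0.0824, 0.0426]
eef_rot: [0.0, 1.0, -0.0, 0.0]
contact_force: [-0.3, 0.6, 0.8]
gripper_width: 0.0927
```

>>> {"name": "servo_tool", "arguments": {
  "motion": [
    [[0,0,0],0],
    [[0,0,0],0],
    [[0,0,0],0],
    [[0,0,0],0],
    [[0,0,0],0],
    [[0,0,0],0],
    [[0,0,0],0],
    [[0,0,0],0],
    [[0,0,0],0],
    [[0,0,0],0]
  ],
  "fingers": -1
}}

```text
t: 19.7
eef_pos: [0.4972, 0.0828, 0.0421]
eef_rot: [-0.0, 1.0, -0.0, 0.0]
contact_force: [0.3, 0.6, 1.3]
gripper_width: 0.0494
```

>>> {"name": "servo_tool", "arguments": {
  "motion": [
    [[0,0,-0.04],0],
    [[0,0,-0.08],0],
    [[0,0,-0.1],0],
    [[0,0,-0.1],0],
    [[0,0,-0.1],0],
    [[0,0,-0.1],0],
    [[0,0,-0.1],0],
    [[0,0,-0.08],0],
    [[0,0,0],0],
    [[0,0,0],0],
    [[0,0,0],0],
    [[0,0,0],0]
  ]
}}

```text
t: 20.9
eef_pos: [0.4967, 0.0827, 0.181]
eef_rot: [0.0, 1.0, -0.0, -0.001]
contact_force: [-0.3, 0.6, -6.9]
gripper_width: 0.0489
```

>>> {"name": "servo_tool", "arguments": {
  "motion": [
    [[0.039,0.046,0],0],
    [[0.078,0.092,0],0],
    [[0.101,0.12,0],0],
    [[0.109,0.129,0],0],
    [[0.125,0.147,0],0],
    [[0.109,0.129,0],0],
    [[0.101,0.12,0],0],
    [[0.078,0.092,0],0],
    [[0.039,0.046,0],0],
    [[0,0,0],0],
    [[0,0,0],0],
    [[0,0,0],0]
  ]
}}

```text
t: 22.1
eef_pos: [0.6525, -0.1008, 0.1821]
eef_rot: [-0.0, 1.0, 0.0, -0.0]
contact_force: [-0.2, 0.8, -7.0]
gripper_width: 0.0494
```

```bash
python3 - <<'E'
from w import *
s=telemetry.get_state();print(s["eef_pos"],s["gripper_width"])
c=capture("scene");cv2.imwrite("pics/s5.png",c["img"][:,:,::-1])
s,c=wrist("w5");np.savez("w5.npz",**c)
E
python3 w.py w5b
```

```text
[ 0.65249057 -0.10079616  0.18208116] 0.049388615644005075
[ 0.65256492 -0.10078635  0.18233778] [ 0.3363008  -0.59864018 -6.12347735]
cap [ 88. 345.] 0.4948 -0.2509 0.0817
cap [260. 280.] 0.6534 -0.1994 0.0593
cap [428. 327.] 0.8137 -0.2486 0.0711
blue [82.  4.] 0.498 0.0529 0.0247
orange [114. 136.] 0.5012 -0.0712 0.0356
orange [414. 261.] 0.8251 -0.2048 0.0245
green [260. 159.] 0.6541 -0.1031 0.0539
```

View pics/w5.png

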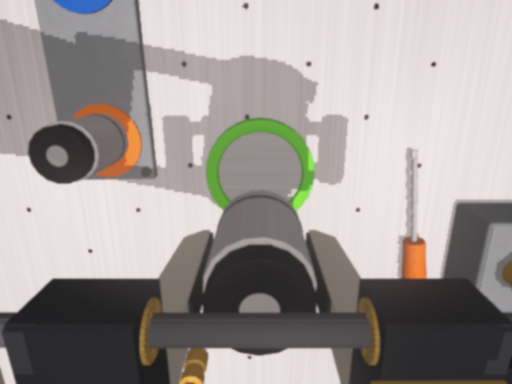

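View pics/s5.png

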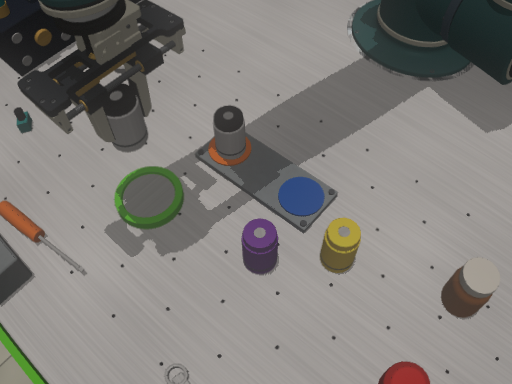

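The mount ring is centred at (260,165) and the wrist estimate agrees at about (0.653, -0.102). The canister hangs upright above it, so I lower it with a 1 mm correction.

>>> {"name": "servo_tool", "arguments": {
  "motion": [
    [[0.005,0.006,0.06],0],
    [[0,0,0.1],0],
    [[0,0,0.12],0],
    [[0,0,0.12],0],
    [[0,0,0.1],0],
    [[0,0,0.08],0],
    [[0,0,0.06],0],
    [[0,0,0.04],0],
    [[0,0,0.02],0],
    [[0,0,0],0],
    [[0,0,0],0],
    [[0,0,0],0]
  ]
}}

```text
t: 23.45
eef_pos: [0.6543, -0.1028, 0.0429]
eef_rot: [0.0, 1.0, -0.0, 0.001]
contact_force: [0.1, -0.3, -7.9]
gripper_width: 0.0493
```

```bash
python3 f.py s6
```

```text
23.8 [ 0.65390858 -0.10263074  0.04213565] 0.049699020443547834 F [-0.02 -0.15 -7.25] [0.37 0.41 0.67] tau [-0.000e+00 -7.822e+01 -6.185e+01  6.000e-02  3.000e-02  0.000e+00]
```

View pics/s6.png

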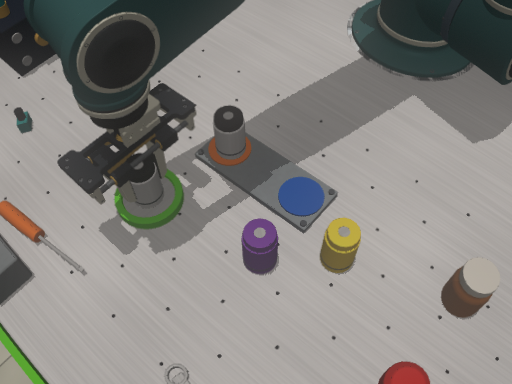

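Inside the rim and about 3 mm above the floor. Finish lowering in small steps.

>>> {"name": "servo_tool", "arguments": {
  "motion": [
    [[0,0,0.005],0],
    [[0,0,0.004],0],
    [[0,0,0.003],0],
    [[0,0,0],0],
    [[0,0,0],0]
  ]
}}

```text
t: 24.35
eef_pos: [0.6539, -0.1027, 0.0396]
eef_rot: [0.0, 1.0, -0.0, -0.0]
contact_force: [0.3, 0.3, -6.8]
gripper_width: 0.0495
```

>>> {"name": "servo_tool", "arguments": {
  "motion": [
    [[0,0,0.003],0],
    [[0,0,0],0],
    [[0,0,0],0]
  ]
}}

```text
t: 24.65
eef_pos: [0.654, -0.1027, 0.0392]
eef_rot: [0.0, 1.0, -0.0, 0.0]
contact_force: [-0.8, 0.8, -5.6]
gripper_width: 0.0497
```

>>> {"name": "servo_tool", "arguments": {
  "motion": [
    [[0,0,0.002],0],
    [[0,0,0],0],
    [[0,0,0],0]
  ]
}}

```text
t: 24.95
eef_pos: [0.654, -0.1027, 0.0391]
eef_rot: [0.0, 1.0, -0.0, 0.0]
contact_force: [-3.2, 0.5, 1.7]
gripper_width: 0.0492
```

On the floor. Release, then rise clear.

>>> {"name": "servo_tool", "arguments": {
  "motion": [
    [[0,0,0],0],
    [[0,0,0],0],
    [[0,0,0],0],
    [[0,0,0],0],
    [[0,0,0],0],
    [[0,0,0],0],
    [[0,0,0],0],
    [[0,0,0],0]
  ],
  "fingers": 1
}}

```text
t: 25.75
eef_pos: [0.6539, -0.1026, 0.0386]
eef_rot: [-0.0, 1.0, -0.0, -0.0]
contact_force: [-0.1, -0.2, -0.2]
gripper_width: 0.093
```

>>> {"name": "servo_tool", "arguments": {
  "motion": [
    [[0,0,-0.08],0],
    [[0,0,-0.12],0],
    [[0,0,-0.15],0],
    [[0,0,-0.15],0],
    [[0,0,-0.15],0],
    [[0,0,-0.1],0],
    [[0,0,-0.1],0],
    [[0,0,0],0],
    [[0,0,0],0]
  ]
}}

```text
t: 26.65
eef_pos: [0.6539, -0.1026, 0.2092]
eef_rot: [0.0, 1.0, -0.0, 0.0]
contact_force: [-0.3, 0.1, -0.3]
gripper_width: 0.0933
```

```bash
python3 - <<'E'
from w import *
s=telemetry.get_state();print(s["t"],s["eef_pos"],s["contact_force"])
c=capture("scene");cv2.imwrite("pics/s7.png",c["img"][:,:,::-1])
s,c=wrist("w7")
V=cv2.cvtColor(c["img"],cv2.COLOR_RGB2HSV)[...,2]
m=np.zeros(V.shape,bool);m[130:235,205:315]=V[130:235,205:315]<75
q=big(m)[0];print("cap",cv2.contourArea(q),cv2.minEnclosingCircle(castmany(c,q,.092).astype(np.float32)))
E
python3 w.py w7b
```

```text
26.65 [ 0.65388997 -0.10261162  0.20924928] [-0.27755579  0.13751541 -0.30347179]
cap 1926.0 ((0.654640257358551, -0.10151199996471405), 0.022787559777498245)
[ 0.65351627 -0.10257475  0.20775034] [-0.2085355  -0.13555755  0.14334287]
cap [475. 328.] 0.8677 -0.2461 0.0832
cap [ 43. 336.] 0.4307 -0.2576 0.0793
cap [ 79. 136.] 0.5036 -0.0666 0.0225
blue [94.  5.] 0.4981 0.0562 0.0277
orange [123. 131.] 0.5011 -0.0711 0.0354
orange [407. 250.] 0.8272 -0.2112 0.0318
green [259. 164.] 0.6543 -0.1034 0.054
```

View pics/w7.png

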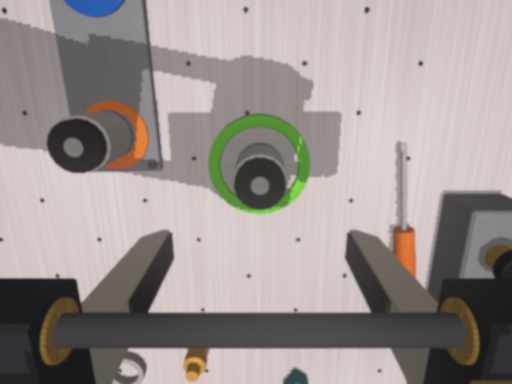

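View pics/s7.png

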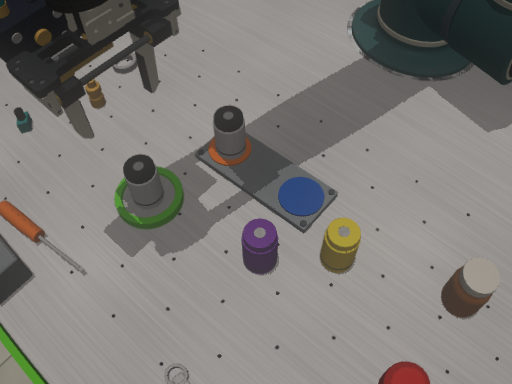

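The heavy canister stands upright and centred in the mount (cap at (260,186) in the wrist view, (140,167) in the scene view). The light one stands on orange, cap at (229,117) in the scene view. The tool is clear of everything, so I hand in.

```bash
python3 -c "
from bench import order;print(order.sign_off())"
```

```text
the job is handed in; nothing more can be done
None
```

The heavier canister, which began on the blue pad, now stands in the green-rimmed mount, and the lighter one is back on the orange pad. I handed the job in at about 27 s; sign-off gave no verdict.

- **Weighing:** I lifted each canister 60 mm, held it and set it back, blue first and then orange. The blue-pad one pulled 7.3 N (about 0.75 kg) and the orange-pad one 3.7 N (about 0.38 kg).
- **Placing:** I lowered the heavy canister into the mount while still gripped. Once the force reading showed its weight on the floor, I let go.
- **Last checks:** The heavy canister's cap was within about 2 mm of the mount's centre. The lighter one stood upright on orange, a few millimetres from where it began by the same wrist view, well inside the 25 mm limit. The tool was about 0.2 m up, touching nothing, and the force reading was near zero.
- **Disagreements:** Position estimates from the different camera views varied by about 2–3 mm for the pads and the mount. The scene view gave cap positions up to about 17 mm off because its mask caught more than the cap, so I did not use those. The automatic cap mask also failed in the first wrist picture, and I measured that cap in a cropped region instead.

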